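# Square up a ragged row of cartons against a sliding backstop with a ruler

## Robot

A 6-joint arm with a two-finger parallel gripper is mounted at the origin on the work surface. World frame = base frame: x ahead of the robot, y to its left, z up, the work surface at z = 0. Lengths are in mm, angles in rad, forces in N, time in s.
With the tool pointing down it reaches from about 350 to 975 mm from the base axis. Payload 7.1 kg.
Tool frame: the origin (TCP) lies at the very end of the fingers, on their centre line; the grasp point (between the pads) lies 19 mm behind it; x points along the fingers, z is the direction in which the jaws open and shut, and the axes are right-handed (so a half turn about x gives the same grasp; the last joint's range is limited). The gripper opens to 88 mm and grips with 3 to 60 N. Pads are 20 mm wide; open, the fingers measure 115 mm over their backs; the gripper's body (75 mm by 178 mm) begins 61 mm behind the grasp point.
Start: joints at [-0.019, 0.423, 1.63, -0, 1.089, -0.019], TCP at [624.984, 0.026, 222.675] pointing down, gripper open.
Joint ranges: [-3, 3], [-0.9, 2.11], [0.09, 2.58], [-1.31, 4.45], [0.11, 2.69], [-2.54, 2.54]. Speed limits (rad/s): [2.39, 2.39, 3.01, 3.14, 3.14, 3.14].

## Interface

Orientations are given as a rotation vector (axis times angle).
In Python, from workcell import * gives the robot as it stands.
- The arm moves only by the shell command python3 -m crank 'ROWS'. ROWS is JSON, a list of rows, each a list of 3 entries, a list of its own where there are three numbers: the shift along the tool's x, y, z in cm, then the turn, a rotation vector about the tool's x, y, z in degrees, then the finger opening in cm, from 0 to 8.78. In form: [[[dx, dy, dz], [rx, ry, rz], claw], ...]. A call has 1 to 5 rows; each row shifts and turns the commanded pose from where the row before left it, along the tool's axes as they then stand; what a row does not reach is not made up. A row lasts 1/8 s, in which the tool goes at most 62.5 mm and 10.7 degrees, less where a joint would pass 70% of its speed; a pose out of reach is approached as far as the arm can. A call with a gripper value outside its range is refused whole. The fingers move at their own pace and stop on an object; the grip force is fixed at half the most. Time passes only in rows, so rows that do not move let the fingers close. It gives the time, the measured TCP pose, the force and the opening at its end, in the units of the state.
- get_obs(): the state, without advancing time (a new reading comes with each control period).
- get_image(name): name is "scene" or "side" or "wrist"; returns a dict with "pixels" (400x640x3 uint8, red, green, blue), "mtx" (3x3 intrinsics, pixels), "D" ([k1, k2, p1, p2, k3] as OpenCV has them; the pictures are not rectified), "view" (4x4, takes a point from world to camera coordinates). Camera axes: x right, y down, z forward; pixel columns grow to the right and rows downward; lengths in mm; the calibration is good to about 2 mm. A picture is of the moment at which its call begins. There is no depth.
- close_job(): hands the job in, once; it reports no verdict.
The state is a dict: "t": time; "qpos": joint angles; "qvel": joint speeds; "joint_torque": joint torques, N m; "ee_pos": TCP position; "orientation": TCP orientation; "ft_force": force on the tool from outside, world axes, zero at the start; "moment": the same for the moment, N m; "width": finger opening in mm.
Only numpy, scipy, OpenCV 4.12 (cv2) and the standard library are available. Lean on these libraries where they do the work, as an engineer would, in place of code of your own. Each camera call takes 0.05 s, during which the arm holds its last target.

## Task

Pick up the metal ruler by its red grip and with its long edge push the ragged row of four small cartons into one straight line, flush and square against the sliding backstop, and on together with it until you feel the backstop meet its hidden end stop; keep it pressed firmly home there for a second, but gently, so that no carton is crushed or tipped. Then lay the ruler back flat along its rubber mat and let go. Move the cartons only with the ruler, never with the fingers, and leave everything else on the bench where it is.

Things in the scene. Friction and masses are not known exactly. Their poses are not given: they have to be found in the camera images.
- backstop: Aluminium stop bar, 340 mm long, 39 mm high, sliding along its own x on rods that run under a fixed grey cover behind it. Origin: at bench height, middle of the flat front face towards the row; x points away from the row, y along the bar. It slides back stiffly (2 to 4 N) and stays; 8 to 45 mm behind its start it meets a rigid stop that cannot be seen.
- slide_cover: Fixed grey cover behind the backstop, 68 x 300 x 42 mm, long along own y, origin mid-underside. It tells nothing of where the travel ends. Pushing the row and bar takes 3 to 7 N in all, then the push rises; firmly home is about 15 N, over 25 N on the bar crushes the cartons.
- carton_a_center (a point): One of the four loose cartons of the row: white, a green band round the foot, 44 mm deep (own x), 52 mm wide (own y), 45 mm high, about 140 g. The point is its centre, 22.5 mm above the bench. It starts turned up to 0.25 rad, centre 35 to 107 mm before the backstop's face; flush, its centre is 22 mm before the face and its axes parallel to the backstop's.
- carton_b_center (a point): One of the four loose cartons of the row: white, an orange band round the foot, 44 mm deep (own x), 52 mm wide (own y), 45 mm high, about 140 g. The point is its centre, 22.5 mm above the bench. It starts turned up to 0.25 rad, centre 35 to 107 mm before the backstop's face; flush, its centre is 22 mm before the face and its axes parallel to the backstop's.
- carton_c_center (a point): One of the four loose cartons of the row: white, a green band round the foot, 44 mm deep (own x), 52 mm wide (own y), 45 mm high, about 140 g. The point is its centre, 22.5 mm above the bench. It starts turned up to 0.25 rad, centre 35 to 107 mm before the backstop's face; flush, its centre is 22 mm before the face and its axes parallel to the backstop's.
- carton_d_center (a point): One of the four loose cartons of the row: white, an orange band round the foot, 44 mm deep (own x), 52 mm wide (own y), 45 mm high, about 140 g. The point is its centre, 22.5 mm above the bench. It starts turned up to 0.25 rad, centre 35 to 107 mm before the backstop's face; flush, its centre is 22 mm before the face and its axes parallel to the backstop's.
- ruler_grip (a point): Loose ruler, 350 g, on the mat: aluminium channel 290 mm long (own y), 84 wide (own x), its floor 8 thick, its two straight long edges turned up 18 high and 5 thick, alike, outer faces 42 mm from the middle. An upright red rib along the middle, 110 long, 12 thick, from 8 to 48 mm above the underside, is pinched across, 31 mm clear each side. Point: rib's centre, 28 mm above the underside; z up.
- mat: Fixed black rubber mat on the bench, the ruler's place: 310 mm long (own y), 100 mm wide (own x), 3 mm thick; origin at the middle of its underside. It is on the robot's left or right, beside the row.
- terminal: Bystander: black handheld terminal lying on the bench, 78 x 160 x 22 mm, origin at the middle of its underside. On the opposite side from the mat.
- knife: Bystander: closed white box cutter lying at the right, level with the row, 160 mm long (own y), 28 mm wide, 20 mm high, origin on its underside.
- roll_a: Bystander: label roll standing on end near one end of the backstop, 42 mm across and 60 mm high, origin at the middle of its underside.
- roll_b: Bystander: label roll near the other end of the backstop, 60 mm across and 35 mm high, origin at the middle of its underside.
Mind the look-alikes: they are no part of the job. Leave any pink look-alike of the part that bears carton_d_center alone.

How it is judged (in metres and radians):
On the way, in this order (a step that is already met when the one before it is completed fails the run):
1. the ruler is held in the gripper, off its mat (contact force between the fingers and ruler above 2 N and horizontal distance between ruler_grip and mat above 0.1 m), for 0.1 s.
2. the ruler keeps the whole row pressed home: all four cartons within 2.5 mm of the backstop and over 8 N on it, the ruler pushing on the cartons (x of each of carton_a_center, carton_b_center, carton_c_center, carton_d_center in the frame of backstop above -0.0245 m and contact force between backstop and anything else above 8 N and (contact force between ruler and carton_a above 1.5 N or contact force between ruler and carton_b above 1.5 N or contact force between ruler and carton_c above 1.5 N or contact force between ruler and carton_d above 1.5 N)), for 0.4 s.
At the end, for the whole second after the job is handed in: All four cartons upright and at rest in front of the backstop (centres within 160 mm of its middle along it), each within 2.5 mm of its face and square within 0.05 rad; the ruler lies flat on its mat, centre within 40 mm of the mat's and along it within 0.25 rad (x of each of carton_a_center, carton_b_center, carton_c_center, carton_d_center in the frame of backstop above -0.0245 m and y of carton_a_center in the frame of backstop between -0.16 and 0.16 m and y of carton_b_center in the frame of backstop between -0.16 and 0.16 m and y of carton_c_center in the frame of backstop between -0.16 and 0.16 m and y of carton_d_center in the frame of backstop between -0.16 and 0.16 m and angle between the x axis of each of carton_a_center, carton_b_center, carton_c_center, carton_d_center and the x axis of backstop, either way round below 0.05 rad and angle between each of carton_a_center, carton_b_center, carton_c_center, carton_d_center's own z axis and vertical below 0.06 rad and linear speed of each of carton_a, carton_b, carton_c, carton_d, ruler below 0.01 m/s and horizontal distance between ruler_grip and mat below 0.04 m and angle between the y axis of ruler_grip and the y axis of mat, either way round below 0.25 rad and angle between ruler_grip's own z axis and vertical below 0.04 rad and height (world z) of ruler_grip below 0.036 m); the robot touches nothing.
It fails at once if more than 25 N on the backstop (cartons crushed) (contact force between backstop and anything else above 25 N).
It fails at once if a carton touched by the fingers or the arm (contact force between any of the fingers, the arm and carton_a above 0.5 N or contact force between any of the fingers, the arm and carton_b above 0.5 N or contact force between any of the fingers, the arm and carton_c above 0.5 N or contact force between any of the fingers, the arm and carton_d above 0.5 N).
It fails at once if a carton tipped by more than 0.3 rad (angle between any of carton_a_center, carton_b_center, carton_c_center, carton_d_center's own z axis and vertical above 0.3 rad).
It fails at once if a bystander moved by more than 15 mm (distance of any of terminal, knife, roll_a, roll_b from where it was at the start of the episode above 0.015 m).
It also fails if it takes over 67 s, if anything falls off the work surface, if the arm or the gripper's body presses on something with over 40 N, if the wrist force passes 120 N, or if a joint passes its speed limit or range.

## Working session

There is one attempt and no reset: what is moved stays moved. The work goes in short steps, Python scripts to look and compute and a shell command to move; the robot and the scene stay as the last step left them, time stands still between calls to the robot, and variables do not carry over. Pictures are saved under pics/ and viewed, and the job is handed in when it is done.

```bash
ls; mkdir -p pics; cat > h.py <<'E'
from workcell import *
import numpy as np, cv2, json
def snap(n,f):
    im=get_image(n); cv2.imwrite('pics/'+f+'.png',im['pixels'][:,:,::-1]); np.savez('pics/'+f+'.npz',**{k:np.array(im[k]) for k in('pixels','mtx','D','view')}); return im
def load(f): return dict(np.load('pics/'+f+'.npz'))
def ray(im,uv,z):
    uv=np.array(uv,float).reshape(-1,1,2)
    p=cv2.undistortPoints(uv,im['mtx'],im['D']).reshape(-1,2)
    R=im['view'][:3,:3];t=im['view'][:3,3]
    c=-R.T@t; d=np.c_[p,np.ones(len(p))]@R
    s=(z-c[2])/d[:,2]
    return c+d*s[:,None]
def proj(im,P):
    R=im['view'][:3,:3];t=im['view'][:3,3]
    return cv2.projectPoints(np.array(P,float).reshape(-1,1,3),cv2.Rodrigues(R)[0],t,im['mtx'],im['D'])[0].reshape(-1,2)
E
python3 - <<'E'
from h import *
o=get_obs();print(o)
for n in('scene','side','wrist'):
    im=snap(n,n+'0');print(n,np.round(-im['view'][:3,:3].T@im['view'][:3,3]),im['mtx'])
E
```

```text
pics
{'t': 0.0, 'qpos': array([-1.89606004e-02,  4.23856656e-01,  1.63072700e+00,  3.42786027e-06,
        1.08858083e+00, -1.89802465e-02]), 'qvel': array([-0.00199336,  0.00149986,  0.0008467 ,  0.0005328 ,  0.00010041,
        0.00092494]), 'joint_torque': array([ 1.28069914e-03, -5.44622147e+01, -2.73670936e+01,  6.42951974e-02,
        2.27214623e-02, -1.51321510e-04]), 'ee_pos': array([6.24422578e+02, 6.22339606e-02, 2.21877285e+02]), 'orientation': array([1.16245036e-05, 1.57236782e+00, 3.99899289e-05]), 'ft_force': array([-0.39028026,  0.34264539, -0.10345406]), 'moment': array([-0.02339833,  0.02524647,  0.01051045]), 'width': 87.52297713940075}
scene [1099.  -44.  628.] [[392.15949417   0.         316.7032212 ]
 [  0.         392.15949417 200.83482686]
 [  0.           0.           1.        ]]
side [ -83. -597.  760.] [[445.01573451   0.         312.30951193]
 [  0.         445.01573451 192.31632779]
 [  0.           0.           1.        ]]
wrist [624.  84. 383.] [[330.9869248    0.         318.23556635]
 [  0.         330.9869248  202.16996194]
 [  0.           0.           1.        ]]
```

View pics/scene0.png

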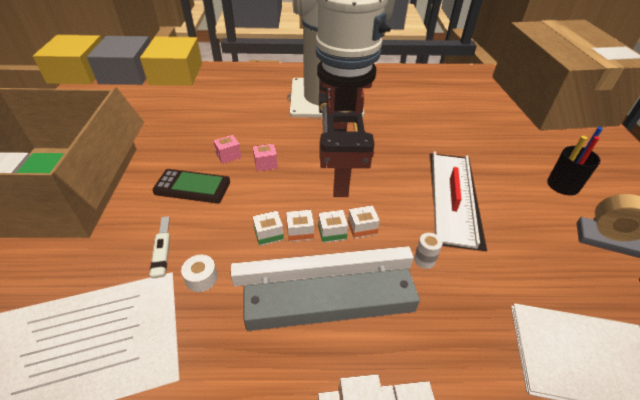

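View pics/side0.png

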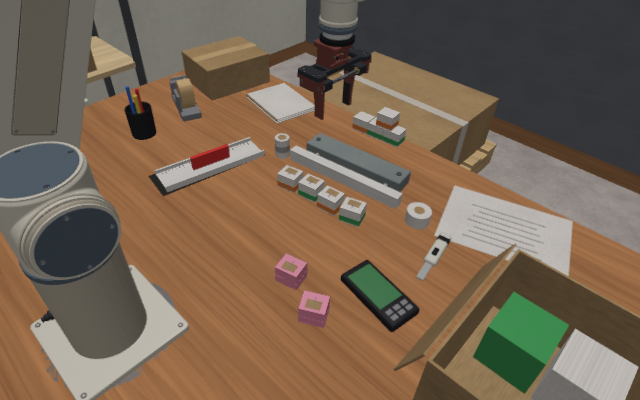

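View pics/wrist0.png

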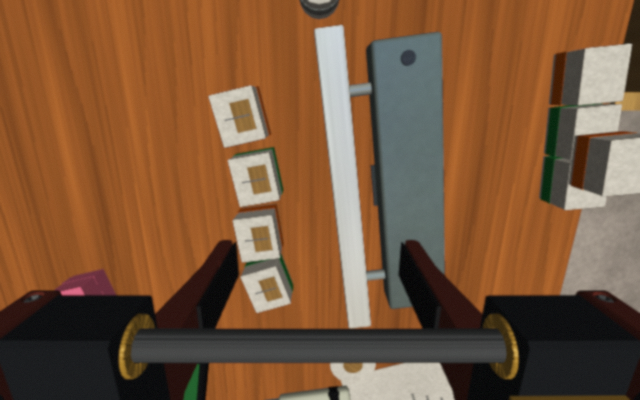

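The wrist view shows the four cartons at px (240,115), (255,178), (258,237), (267,287). The bar runs from (330,25) to (358,327), and the cover is to its right. In the scene view the ruler is at (457,200), with its red rib at (456,188). The mat is on the robot's left.

```bash
python3 - <<'E'
from h import *
def comps(im,mask,z,amin,amax,lab,roi=None):
    if roi: 
        m=np.zeros_like(mask);x0,y0,x1,y1=roi;m[y0:y1,x0:x1]=mask[y0:y1,x0:x1];mask=m
    cs,_=cv2.findContours(mask,cv2.RETR_EXTERNAL,cv2.CHAIN_APPROX_NONE)
    for c in cs:
        a=cv2.contourArea(c)
        if amin<a<amax:
            P=ray(im,c.reshape(-1,2),z)
            r=cv2.minAreaRect(P[:,:2].astype(np.float32))
            print(lab,int(a),'px',c.reshape(-1,2).mean(0).round(),'rect',np.round(r[0],1),np.round(r[1],1),round(r[2],1))
w=load('wrist0');hsv=cv2.cvtColor(w['pixels'],cv2.COLOR_RGB2HSV)
white=((hsv[...,1]<60)&(hsv[...,2]>165)).astype(np.uint8)*255
white=cv2.morphologyEx(white,cv2.MORPH_OPEN,np.ones((3,3)))
comps(w,white,45,300,8000,'carton',(200,60,305,318))
comps(w,white,39,300,20000,'bar',(305,20,375,335))
cv2.imwrite('pics/wm.png',white)
for n in('scene','side'):
    s=load(n+'0');h=cv2.cvtColor(s['pixels'],cv2.COLOR_RGB2HSV)
    red=(((h[...,0]<6)|(h[...,0]>174))&(h[...,1]>190)&(h[...,2]>110)).astype(np.uint8)*255
    roi=(400,100,520,260) if n=='scene' else (150,110,270,200)
    comps(s,red,51,30,8000,n+'red',roi)
    x0,y0,x1,y1=roi
    cv2.imwrite('pics/%s_crop.png'%n,cv2.resize(s['pixels'][y0:y1,x0:x1,::-1],None,fx=5 if n=='side' else 3.7,fy=5 if n=='side' else 3.7))
E
```

```text
carton 1316 px [265. 289.] rect [ 561.3 -131.1] [43.  50.9] 17.8
carton 1544 px [256. 238.] rect [554.  -66.4] [43.3 51. ] 7.6
carton 1854 px [253. 179.] rect [555.2   0.9] [43.1 51.3] 10.0
carton 2213 px [237. 116.] rect [542.5  65.3] [43.3 51.2] 12.7
bar 7223 px [344. 175.] rect [653.6 -19.9] [ 26.9 337.1] 7.1
scenered 125 px [456. 188.] rect [470. 272.] [ 11.8 137.3] 76.7
```

View pics/scene_crop.png

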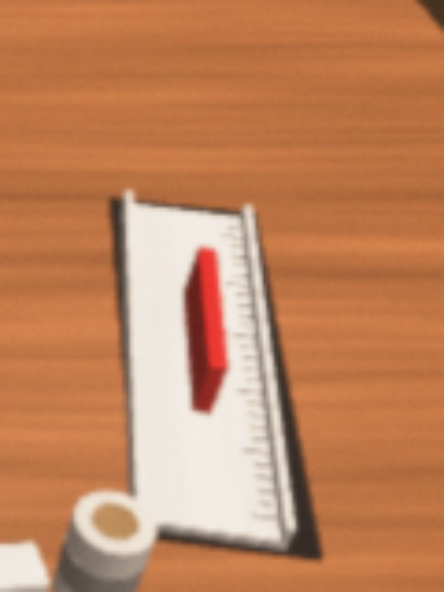

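View pics/side_crop.png

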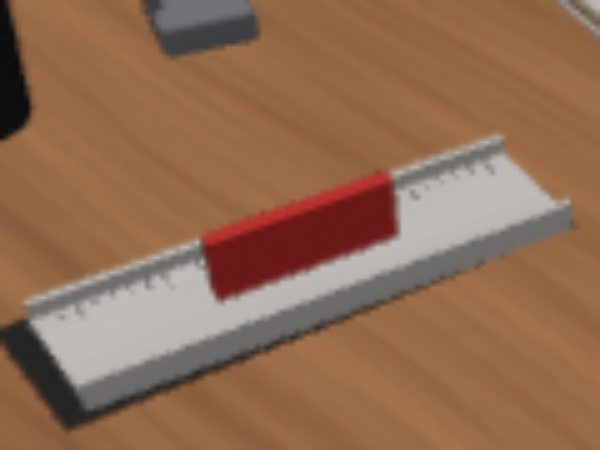

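View pics/wm.png

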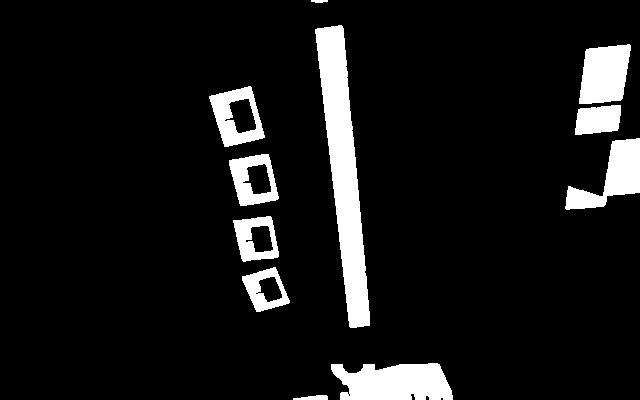

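```bash
python3 - <<'E'
from h import *
s=load('scene0');d=load('side0')
a=np.deg2rad(7.1);bx=np.array([np.cos(a),np.sin(a)]);by=np.array([-np.sin(a),np.cos(a)])
f=np.array([653.6,-19.9])-13.4*bx
C=np.array([[561.3,-131.1],[554,-66.4],[555.2,.9],[542.5,65.3]])
for c in C: print('carton in bar',np.dot(c-f,bx).round(1),np.dot(c-f,by).round(1))
# ruler rib top
P=ray(s,[[400+x/3.7,100+y/3.7] for x,y in[(199,247),(215,250),(227,368),(210,368)]],51);print('rib scene',P.round(1),P.mean(0))
P=ray(d,[[150+x/5,110+y/5] for x,y in[(202,238),(206,246),(388,172),(392,180)]],51);print('rib side',P.round(1),P.mean(0))
h=cv2.cvtColor(s['pixels'],cv2.COLOR_RGB2HSV)
for n,im in(('scene',s),('side',d)):
    h=cv2.cvtColor(im['pixels'],cv2.COLOR_RGB2HSV)
    m=((h[...,0]>150)&(h[...,0]<176)&(h[...,1]>70)&(h[...,2]>110)).astype(np.uint8)*255
    cs,_=cv2.findContours(m,cv2.RETR_EXTERNAL,cv2.CHAIN_APPROX_NONE)
    for c in cs:
        if cv2.contourArea(c)>150:
            P=ray(im,c.reshape(-1,2),22);print(n,'pink',c.reshape(-1,2).mean(0),P.min(0).round(),P.max(0).round())
print('terminal',ray(s,[(155,193),(170,170),(229,177),(220,201)],22).round())
print('rolla top',ray(s,[(431,240)],60).round(),'rollb',ray(s,[(200,266)],35).round(),'knife',ray(s,[(160,245)],20).round())
E
```

```text
carton in bar -91.9 -98.9
carton in bar -91.2 -33.8
carton in bar -81.7 32.8
carton in bar -86.3 98.3
rib scene [[399.  285.   51. ]
 [401.9 294.3  51. ]
 [507.2 273.4  51. ]
 [507.3 263.6  51. ]] [453.85592775 279.06159072  51.        ]
rib side [[395.  291.2  51. ]
 [392.4 283.7  51. ]
 [503.7 270.6  51. ]
 [500.4 262.8  51. ]] [447.87517729 277.05910744  51.        ]
scene pink [265.02068966 158.27586207] [ 281. -193.   22.] [ 373. -132.   22.]
side pink [314.34782609 308.6       ] [ 259. -296.   22.] [ 339. -214.   22.]
side pink [289.62222222 271.14444444] [ 295. -197.   22.] [ 370. -117.   22.]
terminal [[ 462. -392.   22.]
 [ 383. -379.   22.]
 [ 407. -236.   22.]
 [ 486. -244.   22.]]
rolla top [[626. 182.  60.]] rollb [[ 669. -247.   35.]] knife [[ 608. -341.   20.]]
```

The ruler's long axis runs mostly along world x, with the rib centre near (451, 278) and the axis at about -11°. I'll move to a viewpoint with the wrist camera over it.

```bash
python3 -m crank '[[[0,5.2,-1.8],[0,0,0],2.8],[[0,5.2,-1.8],[0,0,0],2.8],[[0,5.2,-1.8],[0,0,0],2.8],[[0,5.2,-1.8],[0,0,0],2.8],[[0,5.2,-1.8],[0,0,0],2.8]]'; python3 -m crank '[[[0,0,0],[-10,0,0],2.8],[[0,0,0],[-10,0,0],2.8],[[0,0,0],[-10,0,0],2.8],[[0,0,0],[-10,0,0],2.8],[[0,0,0],[-10,0,0],2.8]]';python3 -m crank '[[[0,0,0],[-10,0,0],2.8],[[0,0,0],[-10,0,0],2.8],[[0,0,0],[-9,0,0],2.8],[[0,0,0],[0,0,0],2.8]]'
python3 - <<'E'
from h import *
o=get_obs();print(o['ee_pos'],o['orientation'],o['width'],o['qpos'])
snap('wrist','wrist1')
E
```

```text
t: 0.78
ee_pos: [534.1, 261.5, 222.6]
orientation: [0.0, 1.571, -0.0]
ft_force: [0.2, -0.5, -0.1]
width: 41.5
t: 1.4
ee_pos: [534.7, 260.0, 222.4]
orientation: [-0.686, 1.46, 0.686]
ft_force: [-0.2, 1.2, -0.5]
width: 28.3
t: 1.9
ee_pos: [534.8, 260.0, 222.4]
orientation: [-1.065, 1.295, 1.066]
ft_force: [-0.1, 0.2, -0.1]
width: 28.3
[534.81355187 259.95406192 222.43237602] [-1.06548075  1.29496876  1.06571569] 28.31790604347316 [ 4.32414210e-01  3.79391223e-01  1.69888251e+00  2.18417988e-05
  1.06379885e+00 -9.44957683e-01]
```

View pics/wrist1.png

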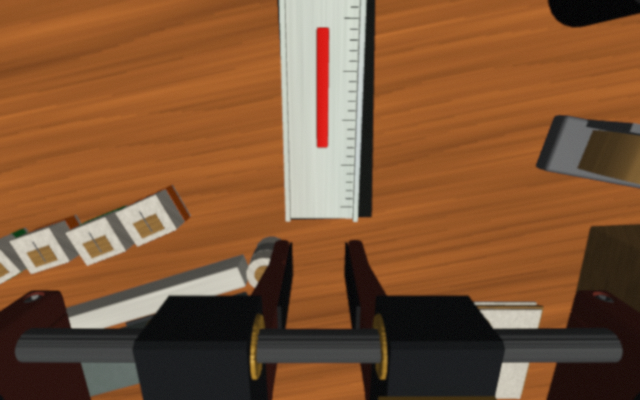

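Wrist view: the red rib spans px (322,27) to (322,147), nearly vertical. The ruler is between columns 283 and 362, with the mat visible on its right.

```bash
python3 - <<'E'
from h import *
w=load('wrist1');h=cv2.cvtColor(w['pixels'],cv2.COLOR_RGB2HSV)
print(np.round(-w['view'][:3,:3].T@w['view'][:3,3]))
m=(((h[...,0]<6)|(h[...,0]>174))&(h[...,1]>190)&(h[...,2]>150)).astype(np.uint8)*255
m[200:]=0
c=max(cv2.findContours(m,cv2.RETR_EXTERNAL,cv2.CHAIN_APPROX_NONE)[0],key=cv2.contourArea)
P=ray(w,c.reshape(-1,2),51);print(cv2.minAreaRect(P[:,:2].astype(np.float32)),cv2.boundingRect(c))
print('mat/ruler end corners',ray(w,[(287,218),(357,220)],21).round(1),'mat',ray(w,[(371,217)],3).round(1),ray(w,[(374,3)],3).round(1))
E
```

```text
[452. 276. 384.]
((445.32269287109375, 281.6870422363281), (8.551369667053223, 105.49259948730469), 78.89373779296875) (318, 28, 10, 118)
mat/ruler end corners [[576.5 214.7  21. ]
 [594.7 294.5  21. ]] mat [[601.2 312.8   3. ]] [[372.6 349.6   3. ]]
```

```bash
python3 -m crank '[[[0,4.6,0.21],[0,0,0],2.8],[[0,4.6,0.21],[0,0,0],2.8],[[5,0,0],[0,0,0],2.8],[[5,0,0],[0,0,0],2.8],[[4,0,0],[0,0,0],2.8]]'; python3 -m crank '[[[0,0,0],[0,0,0],2.8]]'
python3 - <<'E'
from h import *
snap('wrist','wrist2')
w=load('wrist2');h=cv2.cvtColor(w['pixels'],cv2.COLOR_RGB2HSV)
m=(((h[...,0]<6)|(h[...,0]>174))&(h[...,1]>190)&(h[...,2]>150)).astype(np.uint8)*255
c=max(cv2.findContours(m,cv2.RETR_EXTERNAL,cv2.CHAIN_APPROX_NONE)[0],key=cv2.contourArea)
P=ray(w,c.reshape(-1,2),51);print(cv2.minAreaRect(P[:,:2].astype(np.float32)),cv2.boundingRect(c))
E
```

```text
t: 2.58
ee_pos: [445.1, 281.7, 81.2]
orientation: [-1.064, 1.295, 1.064]
ft_force: [0.5, -0.3, -0.4]
width: 28.0
t: 2.7
ee_pos: [443.5, 280.6, 80.3]
orientation: [-1.065, 1.301, 1.067]
ft_force: [-0.5, 0.5, 0.3]
width: 27.8
((444.85333251953125, 281.3114013671875), (10.08618450164795, 105.88954162597656), 78.88629913330078) (312, 157, 17, 157)
```

View pics/wrist2.png

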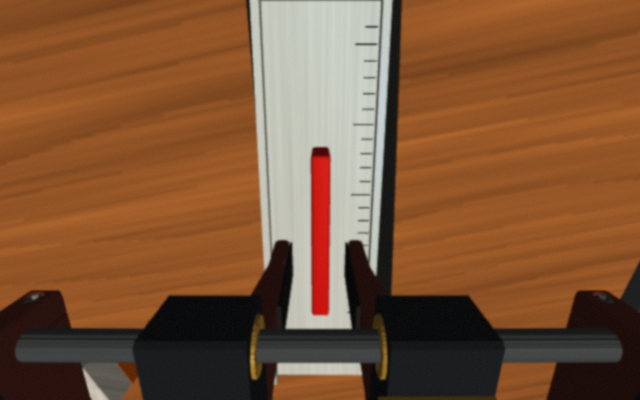

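The rib, at column 320, is centred between the fingers at 288 and 350. I'll descend to about z=15 and close.

```bash
python3 -m crank '[[[3,0,0],[0,0,0],2.8],[[2.5,0,0],[0,0,0],2.8],[[1,0,0],[0,0,0],2.8],[[0,0,0],[0,0,0],2.8]]'; python3 -m crank '[[[0,0,0],[0,0,0],0.6],[[0,0,0],[0,0,0],0.6],[[0,0,0],[0,0,0],0.6],[[0,0,0],[0,0,0],0.6]]'
python3 -m crank '[[[-1,0,0],[0,0,0],0.6],[[-3,0,0],[0,0,0],0.6],[[-4,0,0],[0,0,0],0.6],[[0,0,0],[0,0,0],0.6]]'
```

```text
t: 3.25
ee_pos: [446.1, 282.0, 18.5]
orientation: [-1.066, 1.293, 1.066]
ft_force: [0.2, 0.3, -0.0]
width: 28.0
t: 3.75
ee_pos: [446.0, 282.0, 18.7]
orientation: [-1.066, 1.293, 1.066]
ft_force: [-1.4, -0.8, 7.1]
width: 11.7
t: 4.25
ee_pos: [447.1, 282.7, 100.4]
orientation: [-1.066, 1.288, 1.065]
ft_force: [-0.2, -0.2, -3.3]
width: 11.8
```

```bash
python3 -m crank '[[[0,-0.6,-2.5],[0,0,0],0.6],[[0,-1.1,-4.3],[0,0,0],0.6],[[0,-1.1,-4.5],[0,0,0],0.6],[[0,-1.1,-4.5],[0,0,0],0.6],[[0,-1.1,-4.5],[0,0,0],0.6]]'; python3 -m crank '[[[0,-1.1,-4.5],[0,0,0],0.6],[[0,-1.1,-4.3],[0,0,0],0.6],[[0,-0.7,-2.5],[0,0,0],0.6],[[0,0,0],[5,0,0],0.6],[[0,0,0],[9,0,0],0.6]]';python3 -m crank '[[[0,0,0],[9,0,0],0.6],[[0,0,0],[9,0,0],0.6],[[0,0,0],[9,0,0],0.6],[[0,0,0],[9,0,0],0.6],[[0,0,0],[9,0,0],0.6]]';python3 -m crank '[[[0,0,0],[9,0,0],0.6],[[0,0,0],[4,0,0],0.6],[[0,0,0],[0,0,0],0.6]]'
python3 - <<'E'
from h import *
o=get_obs();print(o['ee_pos'],o['orientation'],o['width'],o['qpos'],o['ft_force'])
snap('wrist','wrist3');snap('scene','scene3')
E
```

```text
t: 4.88
ee_pos: [454.8, 71.4, 96.7]
orientation: [-1.066, 1.295, 1.068]
ft_force: [0.4, 0.0, -4.3]
width: 12.2
t: 5.5
ee_pos: [461.7, -44.0, 96.6]
orientation: [-0.877, 1.388, 0.879]
ft_force: [1.2, 0.5, -3.4]
width: 11.8
t: 6.12
ee_pos: [461.7, -43.4, 96.6]
orientation: [-0.269, 1.556, 0.27]
ft_force: [0.5, -0.0, -3.7]
width: 11.7
t: 6.5
ee_pos: [461.8, -43.4, 96.8]
orientation: [-0.096, 1.57, 0.097]
ft_force: [0.5, -1.1, -4.0]
width: 12.4
[461.84792108 -43.44469542  96.75523585] [-0.09625702  1.57047761  0.09680368] 12.373420978632629 [-1.19454562e-01  3.98262398e-01  2.06029104e+00  1.85262162e-05
  6.84907990e-01 -2.42358307e-01] [ 0.53961868 -1.12320621 -3.99370007]
```

View pics/wrist3.png

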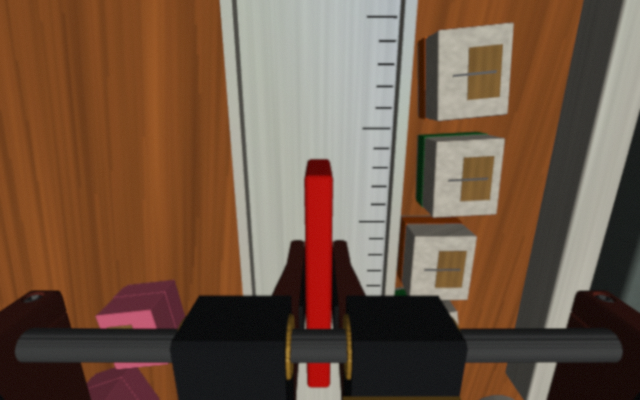

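View pics/scene3.png

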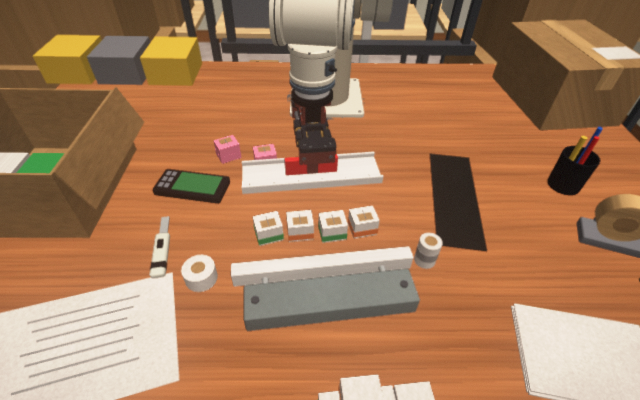

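The ruler is held square, off the mat, between the pinks and the row, and the empty mat is fully visible in the scene view. I'll lower it and refine the bar angle and mat pose.

```bash
python3 -m crank '[[[3,0,0],[0,0,0],0.6],[[3,0,0],[0,0,0],0.6],[[1.5,0,0],[0,0,0],0.6],[[0.5,0,0],[0,0,0],0.6],[[0,0,0],[0,0,0],0.6]]'
python3 - <<'E'
from h import *
o=get_obs();print(o['ee_pos'],o['orientation'],o['ft_force'])
snap('scene','scene4')
s=load('scene3');g=cv2.cvtColor(s['pixels'],cv2.COLOR_RGB2GRAY)
m=(g<45).astype(np.uint8)*255; r=np.zeros_like(m);r[140:255,425:490]=m[140:255,425:490]
c=max(cv2.findContours(r,cv2.RETR_EXTERNAL,cv2.CHAIN_APPROX_NONE)[0],key=cv2.contourArea)
print('mat',cv2.minAreaRect(ray(s,c.reshape(-1,2),3)[:,:2].astype(np.float32)))
w=load('wrist0');h=cv2.cvtColor(w['pixels'],cv2.COLOR_RGB2HSV)
wh=((h[...,1]<60)&(h[...,2]>165))
for side in(0,1):
    pts=[]
    for y in range(40,315,3):
        xs=np.where(wh[y,305:375])[0]+305
        if len(xs): pts.append((xs[0] if side==0 else xs[-1],y))
    P=ray(w,pts,39)[:,:2].astype(np.float32)
    l=cv2.fitLine(P,cv2.DIST_HUBER,0,.01,.01).ravel();print('bar edge',l,np.rad2deg(np.arctan2(-l[0],l[1])))
E
```

```text
t: 7.22
ee_pos: [463.0, -43.6, 17.8]
orientation: [-0.096, 1.569, 0.096]
ft_force: [0.1, -0.1, -3.3]
width: 11.6
[462.96974665 -43.59534207  17.84681522] [-0.09621799  1.56852609  0.09615531] [ 0.10996522 -0.08650227 -3.27235875]
mat ((447.4714660644531, 286.313720703125), (94.59403228759766, 301.8525390625), 80.81130981445312)
bar edge [ 1.24499045e-01 -9.92219746e-01  6.38542236e+02 -3.10041428e+00] -172.84818
bar edge [ 1.2427833e-01 -9.9224740e-01  6.6050385e+02  2.6974516e+01] -172.86092
```

View pics/scene4.png

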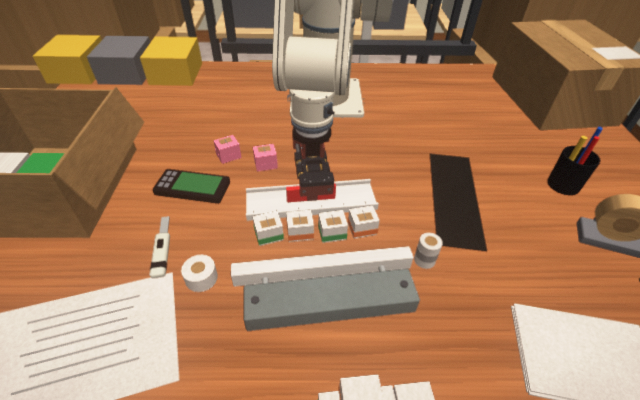

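```bash
python3 -m crank '[[[0,0,0.3],[0,0,0],0.6],[[0,0,0.5],[0,0,0],0.6],[[0,0,0.5],[0,0,0],0.6],[[0,0,0.5],[0,0,0],0.6],[[0,0,0.4],[0,0,0],0.6]]';python3 -m crank '[[[0,0,0.4],[0,0,0],0.6],[[0,0,0.4],[0,0,0],0.6],[[0,0,0.4],[0,0,0],0.6],[[0,0,0.4],[0,0,0],0.6],[[0,0,0.4],[0,0,0],0.6]]';python3 -m crank '[[[0,0,0.4],[0,0,0],0.6],[[0,0,0.4],[0,0,0],0.6],[[0,0,0.4],[0,0,0],0.6],[[0,0,0.4],[0,0,0],0.6],[[0,0,0.4],[0,0,0],0.6]]';python3 -m crank '[[[0,0,0.4],[0,0,0],0.6],[[0,0,0.4],[0,0,0],0.6],[[0,0,0.4],[0,0,0],0.6],[[0,0,0.2],[0,0,0],0.6],[[0,0,0],[0,0,0],0.6]]'
python3 - <<'E'
from h import *
snap('wrist','wrist5');snap('scene','scene5')
E
```

```text
t: 7.9
ee_pos: [484.9, -40.8, 17.6]
orientation: [-0.096, 1.569, 0.096]
ft_force: [-0.2, 0.7, -2.8]
width: 12.1
t: 8.52
ee_pos: [504.4, -38.4, 17.6]
orientation: [-0.096, 1.569, 0.096]
ft_force: [-1.6, -0.7, -4.7]
width: 12.1
t: 9.15
ee_pos: [524.5, -36.0, 17.7]
orientation: [-0.096, 1.569, 0.096]
ft_force: [-2.0, -0.7, -4.0]
width: 12.0
t: 9.78
ee_pos: [538.7, -34.3, 17.8]
orientation: [-0.096, 1.568, 0.096]
ft_force: [-0.5, -0.4, -3.6]
width: 11.9
```

View pics/scene5.png

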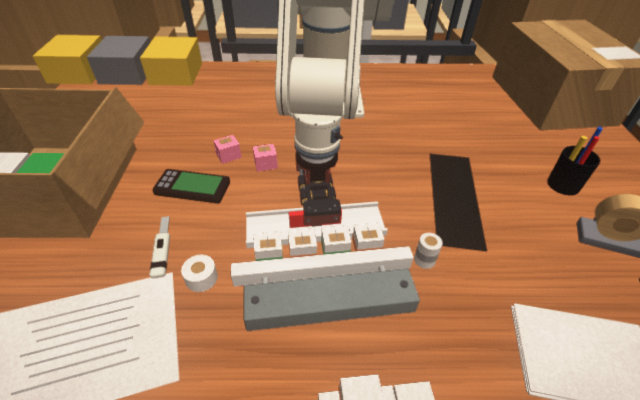

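View pics/wrist5.png

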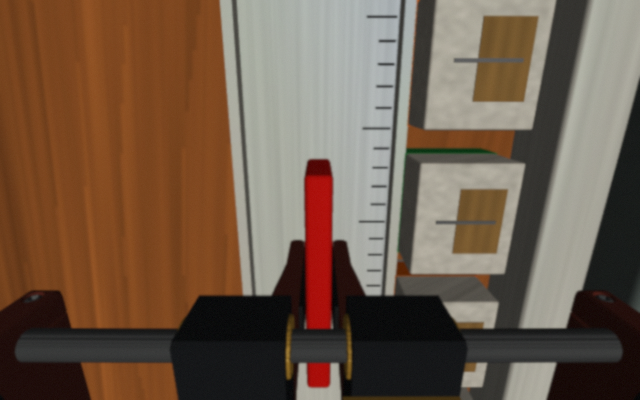

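The cartons are lined up on the ruler edge, and all are upright. The gap to the bar is about 16 mm. I'll go slower from here.

```bash
python3 -m crank '[[[0,0,0.25],[0,0,0],0.6],[[0,0,0.25],[0,0,0],0.6],[[0,0,0.25],[0,0,0],0.6],[[0,0,0.25],[0,0,0],0.6]]';python3 -m crank '[[[0,0,0.1],[0,0,0],0.6],[[0,0,0.1],[0,0,0],0.6],[[0,0,0.1],[0,0,0],0.6]]';python3 -m crank '[[[0,0,0.1],[0,0,0],0.6],[[0,0,0.1],[0,0,0],0.6],[[0,0,0.1],[0,0,0],0.6]]';python3 -m crank '[[[0,0,0.1],[0,0,0],0.6],[[0,0,0.1],[0,0,0],0.6]]'
python3 - <<'E'
from h import *
for i in range(3):
    snap('scene','scene6');print(get_obs()['ft_force'])
E
```

```text
t: 10.38
ee_pos: [548.2, -33.1, 17.6]
orientation: [-0.096, 1.569, 0.096]
ft_force: [-3.0, 0.1, -3.5]
width: 11.8
t: 10.75
ee_pos: [551.1, -32.7, 17.7]
orientation: [-0.096, 1.569, 0.096]
ft_force: [-2.1, 0.4, -3.2]
width: 11.9
t: 11.12
ee_pos: [554.1, -32.4, 17.7]
orientation: [-0.096, 1.569, 0.096]
ft_force: [-1.7, -0.8, -3.5]
width: 11.6
t: 11.38
ee_pos: [555.3, -32.2, 17.5]
orientation: [-0.096, 1.57, 0.096]
ft_force: [-5.2, -1.0, -1.6]
width: 12.1
[-4.20101777 -0.62305341 -2.83088607]
[-4.16170775 -1.54384515 -2.6689193 ]
[-4.85586214 -1.42436445 -3.86283291]
```

View pics/scene6.png

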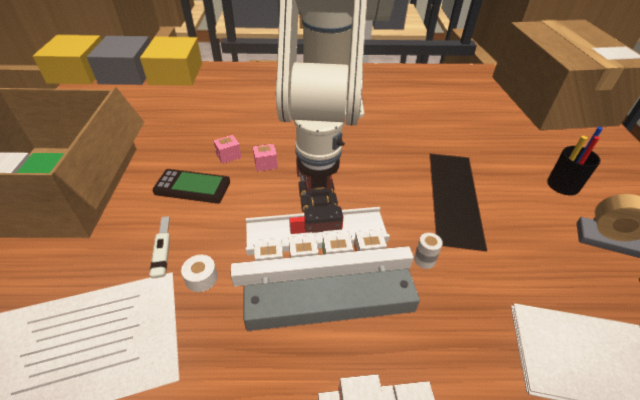

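```bash
for i in 1; do python3 -m crank '[[[0,0,0.1],[0,0,0],0.6],[[0,0,0.1],[0,0,0],0.6]]';python3 -m crank '[[[0,0,0.1],[0,0,0],0.6],[[0,0,0.1],[0,0,0],0.6]]'; done | grep -E 'ee|ft'
```

```text
ee_pos: [557.7, -31.8, 17.5]
ft_force: [-4.5, -0.8, -4.2]
ee_pos: [560.0, -31.6, 17.6]
ft_force: [-3.9, -0.6, -4.7]
```

```bash
cat > ok.py <<'E'
# exits nonzero if horizontal force has risen above the sliding level
from workcell import *
import sys
o=get_obs();f=o['ft_force'];p=-(f[0]*.992+f[1]*.124);print(o['ee_pos'].round(1)[:2],'push',round(p,1))
sys.exit(p>8)
E
python3 -m crank '[[[0,0,0.05],[0,0,0],0.6],[[0,0,0.05],[0,0,0],0.6]]' >>log && python3 ok.py && python3 -m crank '[[[0,0,0.05],[0,0,0],0.6],[[0,0,0.05],[0,0,0],0.6]]' >>log && python3 ok.py && python3 -m crank '[[[0,0,0.05],[0,0,0],0.6],[[0,0,0.05],[0,0,0],0.6]]' >>log && python3 ok.py && python3 -m crank '[[[0,0,0.05],[0,0,0],0.6],[[0,0,0.05],[0,0,0],0.6]]' >>log && python3 ok.py && python3 -m crank '[[[0,0,0.05],[0,0,0],0.6],[[0,0,0.05],[0,0,0],0.6]]' >>log && python3 ok.py && python3 -m crank '[[[0,0,0.05],[0,0,0],0.6],[[0,0,0.05],[0,0,0],0.6]]' >>log && python3 ok.py
```

```text
[561.  -31.4] push 3.5False
```

```bash
sed -i 's/sys.exit(p>8)/sys.exit(int(p>8))/' ok.py
python3 -m crank '[[[0,0,0.05],[0,0,0],0.6],[[0,0,0.05],[0,0,0],0.6]]' >>log && python3 ok.py && python3 -m crank '[[[0,0,0.05],[0,0,0],0.6],[[0,0,0.05],[0,0,0],0.6]]' >>log && python3 ok.py && python3 -m crank '[[[0,0,0.05],[0,0,0],0.6],[[0,0,0.05],[0,0,0],0.6]]' >>log && python3 ok.py && python3 -m crank '[[[0,0,0.05],[0,0,0],0.6],[[0,0,0.05],[0,0,0],0.6]]' >>log && python3 ok.py && python3 -m crank '[[[0,0,0.05],[0,0,0],0.6],[[0,0,0.05],[0,0,0],0.6]]' >>log && python3 ok.py && python3 -m crank '[[[0,0,0.05],[0,0,0],0.6],[[0,0,0.05],[0,0,0],0.6]]' >>log && python3 ok.py
```

```text
[562.  -31.3] push 3.7
[563.  -31.2] push 4.4
[564.  -31.1] push 4.2
[565. -31.] push 4.2
[566.  -30.9] push 4.7
[567.  -30.7] push 3.0
```

```bash
python3 ok.py && 
python3 -m crank '[[[0,0,0.05],[0,0,0],0.6],[[0,0,0.05],[0,0,0],0.6]]' >>log && python3 ok.py && python3 -m crank '[[[0,0,0.05],[0,0,0],0.6],[[0,0,0.05],[0,0,0],0.6]]' >>log && python3 ok.py && python3 -m crank '[[[0,0,0.05],[0,0,0],0.6],[[0,0,0.05],[0,0,0],0.6]]' >>log && python3 ok.py && python3 -m crank '[[[0,0,0.05],[0,0,0],0.6],[[0,0,0.05],[0,0,0],0.6]]' >>log && python3 ok.py && python3 -m crank '[[[0,0,0.05],[0,0,0],0.6],[[0,0,0.05],[0,0,0],0.6]]' >>log && python3 ok.py && python3 -m crank '[[[0,0,0.05],[0,0,0],0.6],[[0,0,0.05],[0,0,0],0.6]]' >>log && python3 ok.py
```

```text
[567.  -30.7] push 3.0
[567.9 -30.6] push 3.7
[568.9 -30.5] push 4.8
[570.  -30.4] push 3.9
[571.  -30.3] push 4.5
[572.  -30.1] push 4.3
[572.9 -30. ] push 6.3
```

```bash
tail -5 log|head -1; 
python3 -m crank '[[[0,0,0.05],[0,0,0],0.6]]' >>log && python3 ok.py && python3 -m crank '[[[0,0,0.05],[0,0,0],0.6]]' >>log && python3 ok.py && python3 -m crank '[[[0,0,0.05],[0,0,0],0.6]]' >>log && python3 ok.py
```

```text
t: 15.28
[572.8 -30. ] push 6.2
[572.9 -30. ] push 8.4
```

The stop is met at x≈573, where the position has stalled and the force is rising. I'll press up gently to about 15 N.

```bash
python3 -m crank '[[[0,0,0.05],[0,0,0],0.6]]' >>log; python3 ok.py; python3 -m crank '[[[0,0,0.05],[0,0,0],0.6]]' >>log;python3 ok.py
```

```text
[572.9 -30. ] push 9.2
[572.9 -30. ] push 9.6
```

```bash
python3 -m crank '[[[0,0,0.05],[0,0,0],0.6]]' >>log; python3 ok.py; python3 -m crank '[[[0,0,0.05],[0,0,0],0.6]]' >>log;python3 ok.py; python3 -m crank '[[[0,0,0.05],[0,0,0],0.6]]' >>log;python3 ok.py
python3 - <<'E'
from h import *
snap('wrist','wrist7');snap('scene','scene7');o=get_obs();print(o['ft_force'],o['moment'],o['ee_pos'],o['orientation'])
E
```

```text
[572.9 -30. ] push 11.0
[572.9 -29.9] push 11.7
[572.9 -29.9] push 13.5
[-12.23648723  -2.77339824  -0.12188894] [-0.3852257   2.07579766  0.19384862] [572.86251996 -29.85759699  16.86405108] [-0.09588133  1.57567278  0.09644539]
```

View pics/scene7.png

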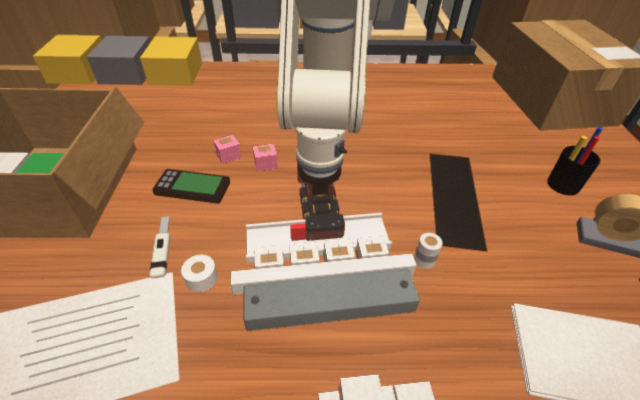

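View pics/wrist7.png

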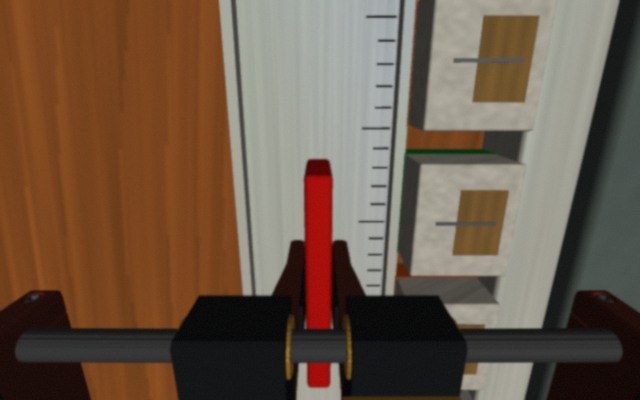

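```bash
python3 -m crank '[[[0,0,0.05],[0,0,0],0.6]]' >>log;python3 ok.py;python3 -m crank '[[[0,0,0.03],[0,0,0],0.6],[[0,0,0],[0,0,0],0.6]]' >>log;python3 ok.py;python3 -m crank '[[[0,0,0],[0,0,0],0.6],[[0,0,0],[0,0,0],0.6],[[0,0,0],[0,0,0],0.6]]' >>log;python3 ok.py;python3 -m crank '[[[0,0,0],[0,0,0],0.6],[[0,0,0],[0,0,0],0.6],[[0,0,0],[0,0,0],0.6],[[0,0,0],[0,0,0],0.6],[[0,0,0],[0,0,0],0.6]]'; python3 ok.py
python3 - <<'E'
from h import *
s=snap('scene','scene8')
h=cv2.cvtColor(s['pixels'],cv2.COLOR_RGB2HSV)
x=s['pixels'][190:330,225:425,::-1];cv2.imwrite('pics/s8c.png',cv2.resize(x,None,fx=4,fy=4,interpolation=cv2.INTER_CUBIC))
print(get_obs()['moment'])
E
```

```text
[572.9 -29.8] push 14.5
[572.9 -29.8] push 14.7
[572.9 -29.8] push 14.1
t: 17.62
ee_pos: [572.9, -29.8, 16.7]
orientation: [-0.096, 1.577, 0.097]
ft_force: [-14.1, -2.7, -0.3]
width: 11.4
[572.9 -29.8] push 14.3
[-0.4659369   2.33339728  0.19880064]
```

View pics/s8c.png

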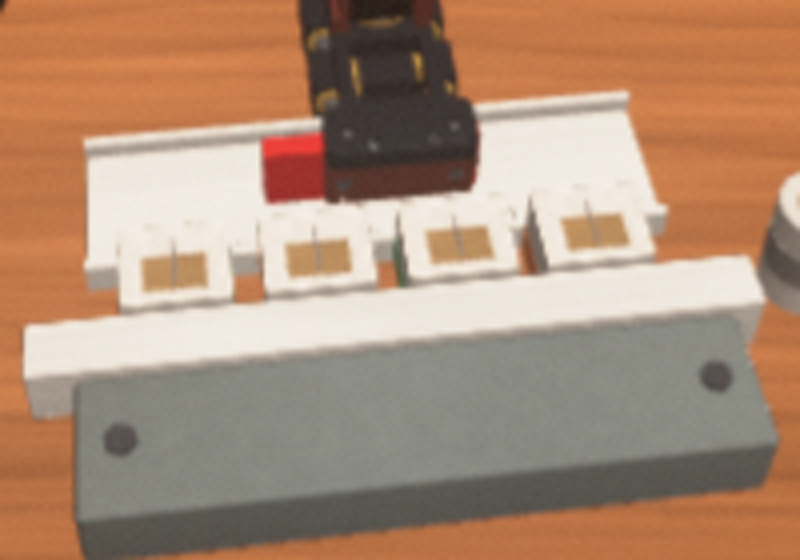

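```bash
python3 - <<'E'
from h import *
s=load('scene8')
x=s['pixels'][240:285,250:405,::-1];cv2.imwrite('pics/s8d.png',cv2.resize(x,None,fx=5,fy=10,interpolation=cv2.INTER_NEAREST))
E
```

```text
(no output)
```

View pics/s8d.png

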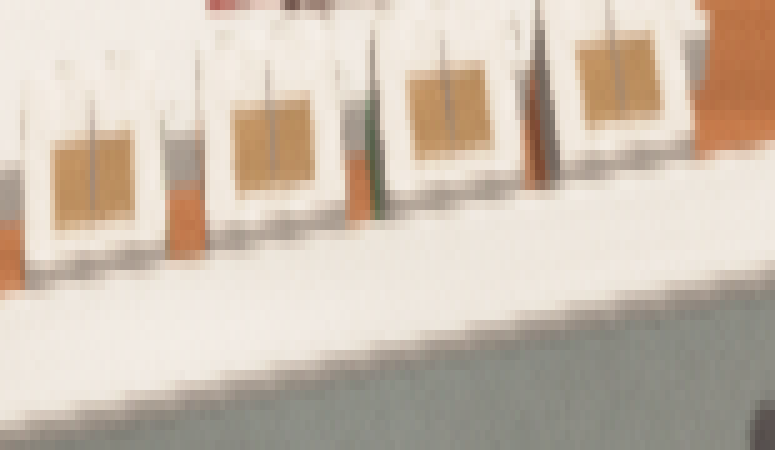

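All four cartons show the same thin back-face strip above the bar, so they are flush. The press held at about 14 N for over a second. Now I'll retreat gently and lift.

```bash
python3 -m crank '[[[0,0,-0.2],[0,0,0],0.6],[[0,0,-0.2],[0,0,0],0.6],[[0,0,-0.4],[0,0,0],0.6],[[0,0,-1],[0,0,0],0.6],[[0,0,-1.5],[0,0,0],0.6]]';python3 -m crank '[[[0,0,-1],[0,0,0],0.6],[[-2,0,0],[0,0,0],0.6],[[-4,0,0],[0,0,0],0.6],[[-2,0,0],[0,0,0],0.6],[[0,0,0],[0,0,0],0.6]]'
python3 - <<'E'
from h import *
o=get_obs();print(o['ee_pos'],o['orientation'],o['ft_force'],o['qpos'])
snap('scene','scene9');snap('wrist','wrist9')
E
```

```text
t: 18.3
ee_pos: [544.6, -33.6, 18.0]
orientation: [-0.096, 1.567, 0.096]
ft_force: [0.5, 0.3, -3.2]
width: 11.6
t: 18.92
ee_pos: [535.3, -34.9, 99.1]
orientation: [-0.096, 1.565, 0.095]
ft_force: [-0.7, 0.1, -3.0]
width: 12.0
[535.31375714 -34.92018389  99.14196586] [-0.09618372  1.56507067  0.09536239] [-0.7492206   0.13320285 -3.03546635] [-8.73340651e-02  4.73940798e-01  1.90687827e+00  2.17353712e-05
  7.57135985e-01 -2.09365686e-01]
```

View pics/scene9.png

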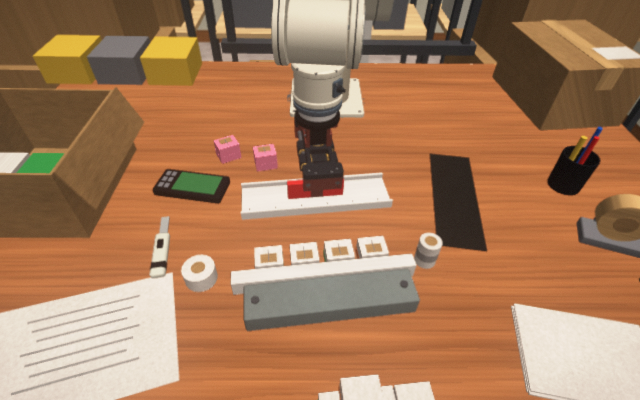

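View pics/wrist9.png

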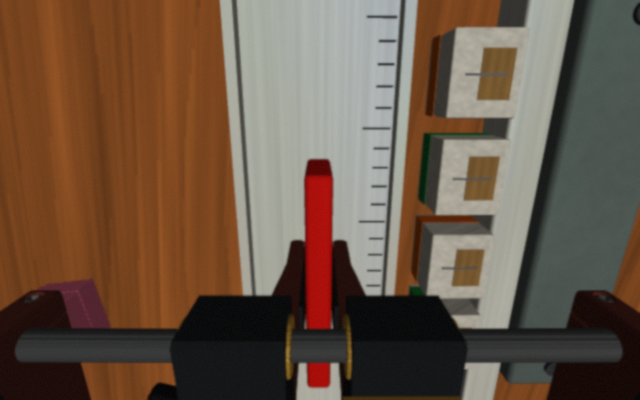

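The row stayed flush against the bar. Next I'll carry the ruler to the mat, centre about (446, 287), angle about -9°.

```bash
python3 -m crank '[[[0,2.2,-0.4],[0,0,0],0.6],[[0,4.4,-0.7],[0,0,0],0.6],[[0,4.8,-0.7],[0,0,0],0.6],[[0,4.8,-0.7],[0,0,0],0.6],[[0,4.8,-0.7],[0,0,0],0.6]]';python3 -m crank '[[[0,4.8,-0.7],[0,0,0],0.6],[[0,4.6,-0.7],[0,0,0],0.6],[[0,2.6,-0.3],[0,0,0],0.6],[[0,0,0],[-5,0,0],0.6],[[0,0,0],[-9,0,0],0.6]]';python3 -m crank '[[[0,0,0],[-9,0,0],0.6],[[0,0,0],[-9,0,0],0.6],[[0,0,0],[-9,0,0],0.6],[[0,0,0],[-9,0,0],0.6],[[0,0,0],[-9,0,0],0.6]]';python3 -m crank '[[[0,0,0],[-9,0,0],0.6],[[0,0,0],[-6,0,0],0.6],[[0,0,0],[0,0,0],0.6]]'
python3 - <<'E'
from h import *
o=get_obs();print(o['ee_pos'],o['orientation'],o['ft_force'])
snap('scene','scene10');snap('side','side10')
E
```

```text
t: 19.65
ee_pos: [475.6, 170.8, 96.3]
orientation: [-0.096, 1.571, 0.095]
ft_force: [0.8, 0.5, -2.8]
width: 11.9
t: 20.27
ee_pos: [444.4, 286.8, 96.0]
orientation: [-0.293, 1.554, 0.291]
ft_force: [0.2, 1.0, -3.6]
width: 12.0
t: 20.9
ee_pos: [444.6, 286.2, 96.1]
orientation: [-0.9, 1.38, 0.9]
ft_force: [-1.3, 0.0, -3.0]
width: 12.3
t: 21.28
ee_pos: [444.8, 286.2, 96.3]
orientation: [-1.092, 1.282, 1.093]
ft_force: [0.1, 0.5, -2.9]
width: 12.0
[444.7830432  286.24168548  96.31199284] [-1.09203499  1.2823231   1.09265185] [ 0.1303666   0.50347651 -2.86433316]
```

View pics/scene10.png

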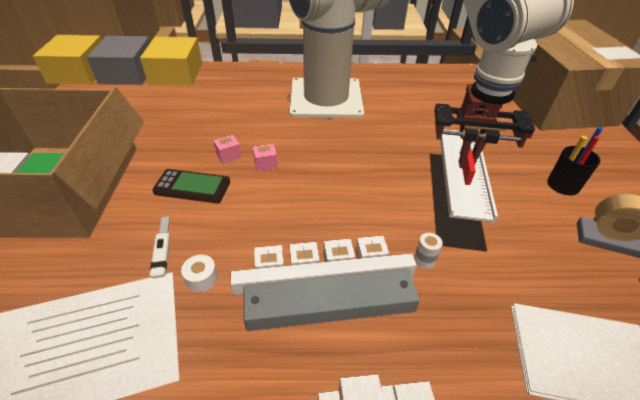

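View pics/side10.png

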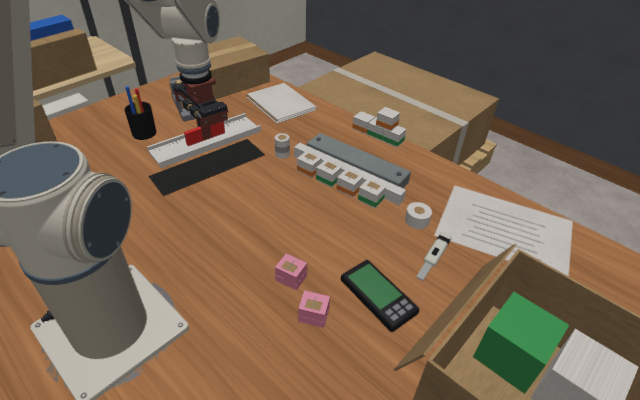

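Aligned over the mat (ruler at (466,175) in the scene view, mat below it). I'll lower until contact.

```bash
python3 -m crank '[[[3,0,0],[0,0,0],0.6],[[3,0,0],[0,0,0],0.6],[[1.3,0,0],[0,0,0],0.6],[[0.4,0,0],[0,0,0],0.6],[[0,0,0],[0,0,0],0.6]]';python3 -m crank '[[[0.2,0,0],[0,0,0],0.6],[[0,0,0],[0,0,0],0.6]]'
```

```text
t: 22.0
ee_pos: [446.0, 287.0, 21.0]
orientation: [-1.092, 1.279, 1.092]
ft_force: [0.3, -0.3, -3.6]
width: 11.9
t: 22.25
ee_pos: [446.0, 287.0, 19.2]
orientation: [-1.093, 1.278, 1.092]
ft_force: [0.9, 0.1, -4.0]
width: 11.8
```

```bash
python3 -m crank '[[[0.1,0,0],[0,0,0],0.6],[[0,0,0],[0,0,0],0.6]]';python3 -m crank '[[[0.05,0,0],[0,0,0],0.6],[[0,0,0],[0,0,0],0.6]]'
```

```text
t: 22.5
ee_pos: [446.0, 287.0, 18.7]
orientation: [-1.093, 1.278, 1.092]
ft_force: [-2.4, -1.0, 6.2]
width: 12.1
t: 22.75
ee_pos: [446.0, 287.0, 18.6]
orientation: [-1.093, 1.278, 1.092]
ft_force: [-2.4, -2.7, 11.6]
width: 11.4
```

```bash
python3 -m crank '[[[-0.05,0,0],[0,0,0],1.6],[[0,0,0],[0,0,0],2.8],[[0,0,0],[0,0,0],2.8],[[0,0,0],[0,0,0],2.8]]';python3 -m crank '[[[-1,0,0],[0,0,0],2.8],[[-3,0,0],[0,0,0],2.8],[[-5,0,0],[0,0,0],2.8],[[-5,0,0],[0,0,0],2.8],[[0,0,0],[0,0,0],2.8]]';python3 -m crank '[[[0,0,0],[0,0,0],2.8],[[0,0,0],[0,0,0],2.8]]'
python3 - <<'E'
from h import *
snap('scene','scene11');snap('side','side11');snap('wrist','wrist11')
w=load('wrist11');h=cv2.cvtColor(w['pixels'],cv2.COLOR_RGB2HSV)
m=(((h[...,0]<6)|(h[...,0]>174))&(h[...,1]>190)&(h[...,2]>150)).astype(np.uint8)*255
c=max(cv2.findContours(m,cv2.RETR_EXTERNAL,cv2.CHAIN_APPROX_NONE)[0],key=cv2.contourArea)
print('rib',cv2.minAreaRect(ray(w,c.reshape(-1,2),51)[:,:2].astype(np.float32)))
s=load('scene11');x=s['pixels'][240:285,250:405,::-1];cv2.imwrite('pics/s11d.png',cv2.resize(x,None,fx=5,fy=10,interpolation=cv2.INTER_NEAREST))
d=load('side11');x=d['pixels'][110:215,140:440,::-1];cv2.imwrite('pics/d11.png',cv2.resize(x,None,fx=2.6,fy=2.6,interpolation=cv2.INTER_CUBIC))
E
```

```text
t: 23.25
ee_pos: [445.6, 286.8, 17.6]
orientation: [-1.093, 1.279, 1.093]
ft_force: [-0.9, 0.8, 0.8]
width: 27.9
t: 23.88
ee_pos: [448.0, 288.3, 162.0]
orientation: [-1.092, 1.271, 1.09]
ft_force: [-0.0, -0.0, 0.1]
width: 27.8
t: 24.12
ee_pos: [444.7, 286.2, 156.3]
orientation: [-1.093, 1.282, 1.094]
ft_force: [-0.3, 0.8, -1.3]
width: 28.0
rib ((444.91656494140625, 287.3877868652344), (9.35060977935791, 106.09496307373047), 80.76746368408203)
```

View pics/scene11.png

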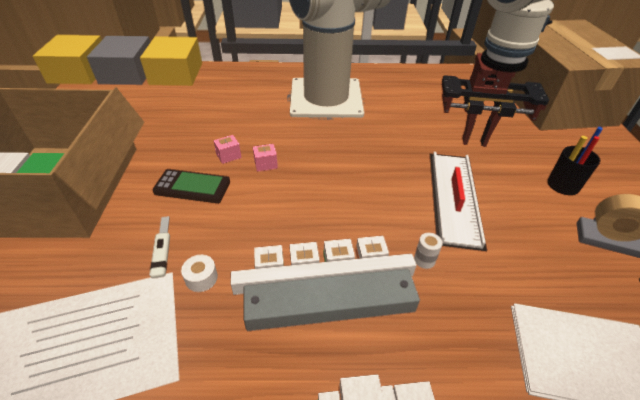

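View pics/s11d.png

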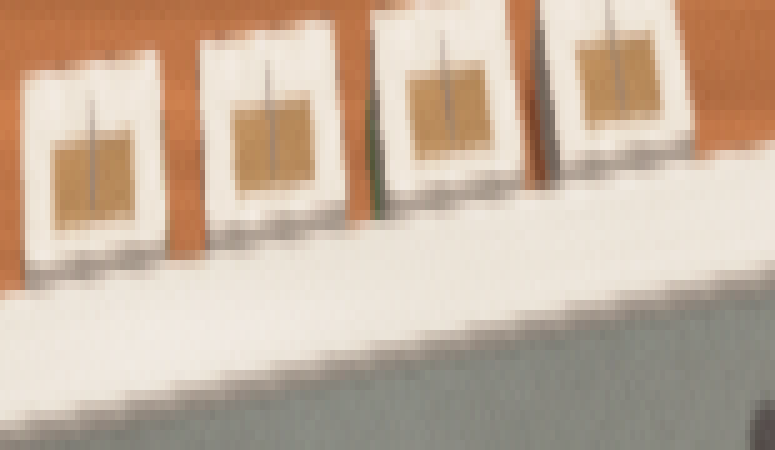

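View pics/d11.png

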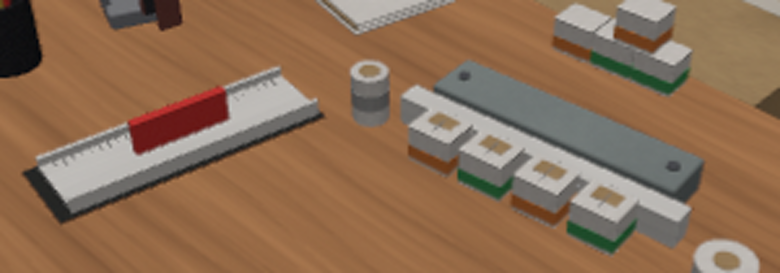

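The four cartons are square and flush, with identical strips at the bar. The ruler lies flat on the mat, its rib at (445, 287), angle -9.2°. The gripper is clear, so I'll hand the job in.

```bash
python3 -c "
from workcell import *
print(get_obs()['qvel'].round(3));print(close_job())"
```

```text
[-0.    -0.004 -0.004  0.001  0.002  0.001]
the job is handed in; nothing more can be done
None
```

The row of four cartons is pushed home against the backstop, the ruler is back flat on its mat, and the job is handed in at about 24 s of the 67 s. No verdict is reported, so what follows rests on my own measurements.

- **Push:** I gripped the ruler by its red rib and pushed the row and backstop together at about 4 N. After roughly 18 mm of backstop travel the tool stopped moving forward at x ≈ 573 mm and the force rose, which I took as the hidden end stop.
- **Press:** I built up to a push of 14 to 14.7 N at the wrist and held it for over a second. The highest reading was 14.7 N, well under the 25 N limit.
- **Cartons:** In the last pictures all four stand upright, with the same narrow strip of each visible above the backstop. I take that as flush and square. I judged this by eye and from the small wrist moment; I did not measure each carton's gap.
- **Ruler:** Its rib was measured at (445, 287) mm and −9.2°, against the mat's (446, 287) mm and −9.2°. It lies flat and the gripper is about 140 mm above it.
- **Everything else:** The knife, terminal, rolls and pink look-alikes look unmoved in the pictures. I did not measure them again.
- **Disagreement between views:** The first estimates of the rib position differed by up to 9 mm between cameras. I used the wrist camera's reading, and the grasp came out centred.

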